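# Close the membrane test cell

## Robot

A 6-joint arm with a two-finger parallel gripper is mounted at the origin on a cart in front of the work surface, level with it; the furniture and walls round the work are solid. World frame = base frame: x ahead of the robot, y to its left, z up, the work surface at z = 0. Lengths are in m, angles in rad, forces in N, time in s.
With the tool pointing down it reaches from about 0.375 to 0.975 m from the base axis. Payload 3.8 kg.
Tool frame: the origin (TCP) lies at the very end of the fingers, on their centre line; the grasp point (between the pads) lies 19 mm behind it; z points along the fingers, y is the line along which they close (so a half turn about z gives the same grasp; the last joint's range is limited). The gripper opens to 85 mm and grips with 20 to 120 N. Pads are 22 mm wide; open, the fingers measure 114 mm over their backs; the gripper's body (76 mm by 85 mm) begins 54 mm behind the grasp point. The pads swing forward as they close: fully open they stand 13 mm farther back than shut.
Start: joints at [1.131, 0.264, 1.604, -0, 1.274, -0.037], TCP at [0.265, 0.621, 0.2] pointing down, gripper open.
Joint ranges: [-2.63, 2.63], [-0.94, 2.18], [0.31, 2.57], [-1.31, 4.45], [0, 2.66], [-2.55, 2.55]. Speed limits (rad/s): [2.57, 2.57, 3.14, 3.14, 3.14, 3.14].

## Interface

Orientations are given as a rotation vector (axis times angle).
In Python, from workcell import read_state, read_camera, calibration, finish_job gives the robot as it stands.
- The arm moves only by the tool step_arm, never from a script. Its argument "commands" is a list of rows, each an object of numbers: "fingers": the gripper's target within -1 to 1 (shut at 1, half-way at 0, fully open at -1); "dx", "dy", "dz": the shift along the tool's x, y, z in m; "roll": the turn about the tool's z in degrees. In form: [{"fingers": .., "dx": .., "dy": .., "dz": .., "roll": ..}, ...]. A call has 1 to 8 rows; each row is the pose to reach, as a shift and turn from the pose commanded when the call began, along the tool's axes at that moment; what a row does not reach only later rows make up. A row lasts 1/8 s, in which the tool goes at most 62.5 mm and 10.7 degrees, less where a joint would pass 70% of its speed; a pose out of reach is approached as far as the arm can. A call with a gripper value outside its range is refused whole. The fingers move at their own pace and stop on an object; "squeeze" is the grip in N (left out, the last holds). Time passes only in rows, so rows that repeat a pose let the fingers close. It gives the time, the measured TCP pose, the force, the opening and the grip force at its end, in the units of the state.
- read_state(): the state, without advancing time (a new reading comes with each control period).
- read_camera(name): name is "scene" or "top" or "wrist"; returns (picture, depth): 384x512x3 uint8, blue, green, red; 384x512 float32, m along the optical axis (not along the pixel's ray), 0 where there is no reading.
- calibration(name): a dict with "intrinsics" (3x3 intrinsics, pixels), "world_to_cam" (4x4, takes a point from world to camera coordinates). Camera axes: x right, y up, looking along -z (the intrinsics and any distortion apply to the point x, -y, -z); pixel columns grow to the right and rows downward; lengths in m; the calibration is good to about 2 mm. A picture is of the moment at which its call begins: read the wrist's pose just before it. calibration takes no time and is no camera call; for the wrist camera it gives the pose at the moment of the call.
- finish_job(): hands the job in; it is judged then, once.
The state is a dict: "time": time; "q": joint angles; "joint_vel": joint speeds; "joint_torque": joint torques, N m; "tool_pos": TCP position; "tcp_rot": TCP orientation; "wrist_force": force on the tool from outside, world axes, zero at the start; "torque": the same for the moment, N m; "width": opening from 0.0 (shut) to 1.0 (fully open); "grip_force": force on a finger pad.
Only numpy, scipy, OpenCV 4.12 (cv2) and the standard library are available. Lean on these libraries where they do the work, as an engineer would, in place of code of your own. Each camera call takes 0.05 s, during which the arm holds its last target. There are 200 camera calls.

## Task

Close the round membrane test cell: its cover is lying on top of the studs. Turn the cover until its blue lug is over the blue tab and its holes find all three studs, get it fully down and flush on the cell, then swing the red retaining bar all the way in over the cover. Leave the loose things on the bench where they are.

Things in the scene. Friction and masses are not known exactly. Their poses are not given: they have to be found in the camera images.
- test_cell: Round grey housing fixed on a dark base plate. Origin: on its axis, at the bench top; z up. Flat top, 134 mm across, 60 mm above the bench; a fixed steel pipe (26 mm diameter, top at 110 mm) rises from its centre. Three studs, see blue_stud. The red bar's hinge post is 118 mm from the axis along the cell's +y; a short brass port sticks out along +x.
- blue_stud (a point): Tip of the blue stud, on the cell's -y side; a blue tab marks the rim there. The three studs (the other two brass) are 9 mm diameter, stand 20 mm above the flat top (tips 80 mm above the bench), 36 mm from the axis, at 30, 150 and 270 degrees (blue) counter-clockwise from the cell's +x.
- cover: Loose aluminium disc, 136 mm across, 14 mm thick, 0.3 to 0.6 kg, with a 28 mm bore that is already round the centre pipe. Three 12 mm through holes 36 mm from its centre at 30, 150, 270 degrees from its +x; in line with each a lug. Origin: centre of the underside, z up. Starts lying loose on the stud tips (underside at 80 mm). Home: axes parallel to the cell's, underside at 60 mm, top at 74 mm.
- blue_lug (a point): Top of the blue lug's outer part, 80 mm from the cover's centre along its -y. All three lugs are 24 mm wide, 14 mm thick, reach 93 mm from the centre. Starts 0.4 to 1.7 rad counter-clockwise (from above) of its place over the blue tab. A sideways push of a few N on a lug turns the cover; it drops when holes meet studs. They also meet a third of a turn off: the wrong place.
- retaining_bar (a joint): Angle in rad of the red bar about its upright hinge post. 0: open, along the cell's +x; grows clockwise from above; 1.57: shut at its stop, pointing at the cell's axis over the cover. Stays where left; 1 to 2 N at the pin moves it. Bar 73 mm long from the hinge axis, 18 mm wide, 77 to 87 mm above the bench: it swings in only over a cover that is home.
- bar_pin (a point): Top centre of the black upright push pin on the red bar: 12 mm diameter, 55 mm from the hinge axis, standing from 87 to 117 mm above the bench.
- grease_tub: Bystander: white tub with blue lid, 50 mm diameter, 46 mm tall. Origin under its centre.
- screwdriver: Bystander: screwdriver with orange handle lying on the bench, 193 mm long, 29 mm high. Origin under its middle, blade along -y.
- brine_seal_1: Bystander: black seal ring, 50 mm diameter, 14 mm tall. Origin under its centre.
- brine_seal_2: Bystander: black seal ring, 50 mm diameter, 14 mm tall. Origin under its centre.
- brine_seal_3: Bystander: black seal ring, 50 mm diameter, 14 mm tall. Origin under its centre.

How it is judged:
On the way, in this order (a step that is already met when the one before it is completed fails the run):
1. the cover is fully down on the three studs with its blue lug over the blue tab (z of cover in the frame of test_cell below 0.063 m and horizontal distance between cover and test_cell below 0.004 m and angle between cover's own z axis and vertical below 0.04 rad and angle between the x axis of cover and the x axis of test_cell, either way round below 0.2 rad), for 0.2 s.
2. the retaining bar is swung in over the cover (value of joint retaining_bar above 1.4 rad), for 0.2 s.
At the end, for the whole second after the job is handed in: The cover sits on the cell at rest: underside within 3 mm of the seat, level within 0.04 rad, centred within 4 mm, its axes within 0.2 rad of the cell's (blue lug over the blue tab), and the retaining bar stands at 1.4 rad or more (shut is 1.57) (all of step 1 and value of joint retaining_bar above 1.4 rad and linear speed of cover below 0.02 m/s); the robot touches nothing.
It fails at once if a bystander (grease tub, screwdriver or black seal ring) was moved by more than 40 mm (distance of any of grease_tub, screwdriver, brine_seal_1, brine_seal_2, brine_seal_3 from where it was at the start of the episode above 0.04 m).
It also fails if it takes over 61 s, if anything falls off the work surface, if the arm or the gripper's body presses on something with over 40 N, if the wrist force passes 120 N, or if a joint passes its speed limit or range.

## Working session

There is one attempt and no reset: what is moved stays moved. The work goes in short steps, Python scripts to look and compute and a tool call to move; the robot and the scene stay as the last step left them, time stands still between calls to the robot, and variables do not carry over. Pictures are saved under pics/ and viewed, at most 11 in all, crops included, and the job is handed in when it is done.

Besides the shell and the picture viewer there is one more tool, called after "Request:" as a command line: name --argument value ..., lists and objects as JSON in quotes. step_arm: Moves the arm, as the interface text tells. Its arguments: {"type":"object","properties":{"commands":{"type":"array","items":{"type":"object","properties":{"fingers":{"type":"number"},"dx":{"type":"number"},"dy":{"type":"number"},"dz":{"type":"number"},"roll":{"type":"number"}}}},"squeeze":{"type":"number"}},"required":["commands"]}

```bash
mkdir -p pics; cat > h.py <<'E'
import numpy as np, cv2
from workcell import *
def ray(cal,u,v,z):
    K=np.array(cal["intrinsics"]);M=np.array(cal["world_to_cam"]);R=M[:3,:3];c=-R.T@M[:3,3]
    p=np.linalg.inv(K)@[u,v,1];d=R.T@np.array([p[0],-p[1],-p[2]])
    return c+d*(z-c[2])/d[2]
def pix(cal,P):
    K=np.array(cal["intrinsics"]);M=np.array(cal["world_to_cam"]);q=M[:3,:3]@np.array(P)+M[:3,3]
    p=K@[q[0],-q[1],-q[2]];return p[:2]/p[2]
def blobs(im,name,amin=15):
    hsv=cv2.cvtColor(im,cv2.COLOR_BGR2HSV)
    r={'blue':[((100,120,50),(130,255,255))],'red':[((0,140,60),(6,255,255)),((172,140,60),(180,255,255))]}[name]
    m=sum(cv2.inRange(hsv,a,b) for a,b in r)
    n,l,s,c=cv2.connectedComponentsWithStats(m.astype(np.uint8))
    return [(s[i].tolist(),c[i].round(1).tolist()) for i in range(1,n) if s[i][4]>=amin]
E
python3 - <<'E'
from h import *
print(read_state())
for n in("top","scene"):
    im,d=read_camera(n);cv2.imwrite(f"pics/{n}0.png",im);c=calibration(n)
    print(n,c)
    for col in("blue","red"):print(col,blobs(im,col))
E
```

```text
{'time': 0.0, 'q': array([ 1.13110660e+00,  2.64781108e-01,  1.60539361e+00, -1.30172893e-05,
        1.27369947e+00, -3.68802790e-02]), 'joint_vel': array([-7.87108153e-05,  2.39611241e-04,  2.46804318e-04,  7.20533903e-04,
       -3.15893145e-04,  1.37690179e-03]), 'joint_torque': array([-7.97052799e-04, -5.15119278e+01, -3.67305887e+01, -3.01493292e-04,
        1.31674277e-02, -1.13083286e-05]), 'tool_pos': array([0.26425014, 0.62024089, 0.19823269]), 'tcp_rot': array([-0.62835101, -3.07757369,  0.0034866 ]), 'wrist_force': array([0.09486254, 0.79502352, 0.50851658]), 'torque': array([-0.0270059 ,  0.01923365,  0.05398774]), 'grip_force': 0.0, 'width': 1.0003091363253098}
top {'intrinsics': array([[408.86318305,   0.        , 252.65569897],
       [  0.        , 408.86318305, 188.6589488 ],
       [  0.        ,   0.        ,   1.        ]]), 'world_to_cam': array([[-0.00265545, -0.99992977, -0.01154987, -0.0338918 ],
       [ 0.99531384, -0.00375926,  0.09662419, -0.56549071],
       [-0.09666083, -0.01123916,  0.99525392, -1.23939647],
       [ 0.        ,  0.        ,  0.      
[... 1202 characters left out ...]
       [ 0.        ,  0.        ,  0.        ,  1.        ]])}
blue [([79, 0, 11, 12, 107], [83.5, 5.5]), ([273, 136, 8, 6, 39], [276.5, 138.4]), ([243, 146, 44, 22, 379], [263.6, 157.2]), ([380, 162, 17, 10, 65], [389.2, 164.6]), ([178, 166, 54, 23, 406], [208.7, 177.6]), ([448, 188, 11, 33, 219], [452.9, 201.3]), ([90, 200, 35, 37, 490], [106.0, 216.8]), ([0, 238, 42, 87, 2090], [14.7, 282.6]), ([463, 255, 49, 62, 1622], [491.9, 285.9]), ([145, 257, 17, 10, 133], [153.2, 261.6]), ([30, 265, 12, 14, 94], [35.0, 271.2]), ([45, 273, 36, 29, 572], [61.3, 285.3]), ([316, 303, 196, 81, 11324], [413.8, 348.8]), ([297, 373, 15, 11, 41], [304.5, 378.4])]
red [([218, 203, 7, 5, 21], [221.2, 205.0])]
```

View pics/top0.png

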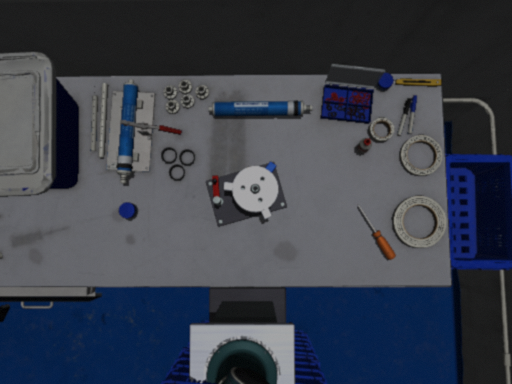

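View pics/scene0.png

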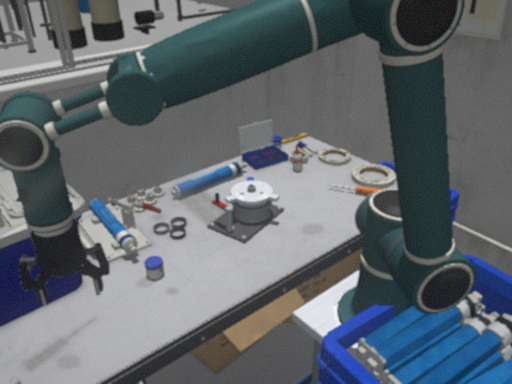

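The top picture shows the cell at about (255,189), blue lug or tab at (270,166), the red bar at (215,187). The tub is at (127,210), seals at (178,163), and the screwdriver at (377,233), all clear of the cell. I'll enlarge the cell.

```bash
python3 - <<'E'
from h import *
im=cv2.imread("pics/top0.png");cv2.imwrite("pics/t1.png",cv2.resize(im[150:235,195:300],None,fx=7,fy=7,interpolation=cv2.INTER_CUBIC))
c=calibration("top")
for n,u,v,z in(("pipe",255.5,189,.11),("blue",270.7,166.5,.09),("red",215.7,187,.087)):print(n,ray(c,u,v,z))
E
```

```text
pipe [ 0.55631338 -0.04487367  0.11      ]
blue [ 0.62492017 -0.08996328  0.09      ]
red [0.56490775 0.07281624 0.087     ]
```

View pics/t1.png

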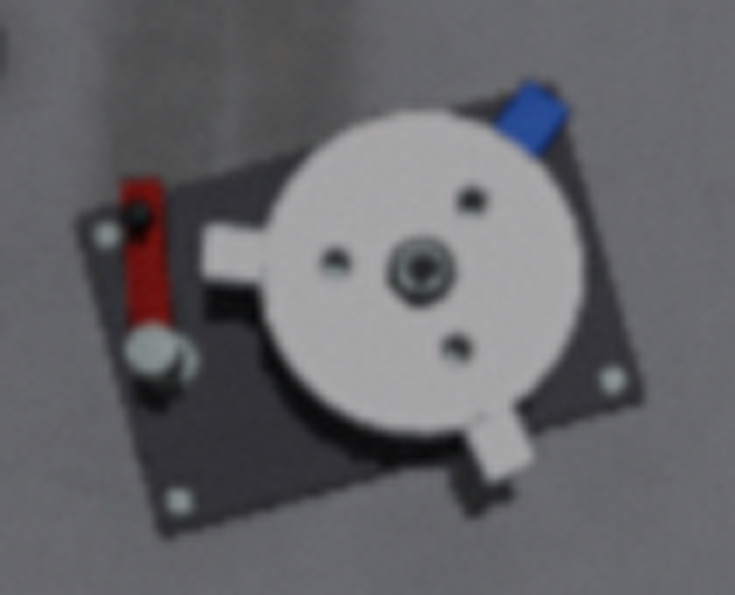

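The crop shows the blue lug at crop (530,118), the disc centre at (422,270), the hinge post at (150,345), and the black pin at (138,215). The base plate edges run along the cell's -y direction, about -74° in world. The lug is at about -33°, so the cover needs roughly 41° clockwise. I'll move above the lug first.

Request:
step_arm --commands '[{"dx":-0.31,"dy":-0.26,"dz":-0.07,"roll":5,"fingers":0.18},{"dx":-0.61,"dy":-0.51,"dz":-0.07,"roll":10,"fingers":0.18},{"dx":-0.61,"dy":-0.51,"dz":-0.07,"roll":10,"fingers":0.18},{"dx":-0.61,"dy":-0.51,"dz":-0.07,"roll":10,"fingers":0.18},{"dx":-0.61,"dy":-0.51,"dz":-0.07,"roll":10,"fingers":0.18},{"dx":-0.61,"dy":-0.51,"dz":-0.07,"roll":10,"fingers":0.18},{"dx":-0.61,"dy":-0.51,"dz":-0.07,"roll":10,"fingers":0.18},{"dx":-0.61,"dy":-0.51,"dz":-0.07,"roll":10,"fingers":0.18}]'

```text
time: 1.1
tool_pos: [0.491, 0.1757, 0.2454]
tcp_rot: [-0.894, -3.012, -0.0]
wrist_force: [0.8, 0.0, 0.3]
width: 0.412
grip_force: 0.0
```

Request:
step_arm --commands '[{"dx":-0.05,"dy":-0.03},{"dx":-0.1,"dy":-0.06},{"dx":-0.15,"dy":-0.09},{"dx":-0.2,"dy":-0.12},{"dx":-0.26,"dy":-0.15},{"dx":-0.26,"dy":-0.15},{"dx":-0.26,"dy":-0.15}]'

```text
invalid input
```

```bash
python3 - <<'E'
from h import *
s=read_state();c=calibration("wrist");im,d=read_camera("wrist");cv2.imwrite("pics/w1.png",im)
np.save("w1c.npy",c,allow_pickle=True)
print(s['tool_pos'],s['tcp_rot'],s['width']);print(blobs(im,"blue",60),blobs(im,"red",60))
E
```

```text
[0.49098997 0.1757051  0.24537849] [-8.94083976e-01 -3.01152861e+00 -3.25616627e-05] 0.4119354609297518
[([0, 54, 72, 73, 2736], [24.2, 83.2]), ([363, 73, 41, 41, 1358], [382.9, 93.0]), ([422, 169, 34, 17, 169], [440.3, 179.1]), ([434, 201, 64, 82, 2460], [466.5, 242.0]), ([475, 295, 37, 42, 1200], [494.8, 315.1]), ([135, 355, 20, 16, 209], [143.7, 362.0])] [([221, 262, 20, 27, 206], [230.0, 275.5])]
```

View pics/w1.png

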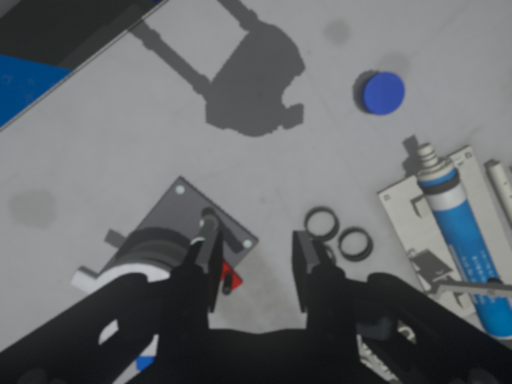

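The wrist view, taken before that move, has the cell at lower left with the hinge post near (208,222). The seals and tub are off to the right. The row format needs the finger field, so I'll resend.

Request:
step_arm --commands '[{"dx":-0.05,"dy":-0.03,"dz":0,"roll":0,"fingers":0.18},{"dx":-0.1,"dy":-0.06,"dz":0,"roll":0,"fingers":0.18},{"dx":-0.15,"dy":-0.09,"dz":0,"roll":0,"fingers":0.18},{"dx":-0.2,"dy":-0.12,"dz":0,"roll":0,"fingers":0.18},{"dx":-0.26,"dy":-0.15,"dz":0,"roll":0,"fingers":0.18},{"dx":-0.26,"dy":-0.15,"dz":0,"roll":0,"fingers":0.18},{"dx":-0.26,"dy":-0.15,"dz":0,"roll":0,"fingers":0.18}]'

```text
time: 2.02
tool_pos: [0.6261, -0.0898, 0.2446]
tcp_rot: [-0.895, -3.009, -0.001]
wrist_force: [-0.4, -0.1, -0.9]
width: 0.411
grip_force: 0.0
```

```bash
python3 - <<'E'
from h import *
s=read_state();c=calibration("wrist");im,d=read_camera("wrist");cv2.imwrite("pics/w2.png",im)
np.save("w2c.npy",c,allow_pickle=True)
print(s['tool_pos'],s['tcp_rot'],s['width']);print(blobs(im,"blue",60),blobs(im,"red",60))
E
```

```text
[ 0.62614807 -0.08976978  0.24457955] [-8.95395601e-01 -3.00910177e+00 -6.24153784e-04] 0.41056944744170476
[([246, 160, 21, 23, 445], [255.8, 171.2]), ([331, 200, 119, 74, 2975], [394.4, 235.4]), ([268, 295, 15, 23, 103], [274.6, 307.0]), ([209, 306, 33, 25, 416], [224.2, 318.6]), ([142, 336, 16, 27, 190], [150.4, 350.4])] [([336, 5, 48, 63, 971], [358.8, 34.9]), ([493, 112, 19, 13, 163], [502.6, 118.4]), ([100, 326, 15, 15, 129], [107.2, 331.6])]
```

View pics/w2.png

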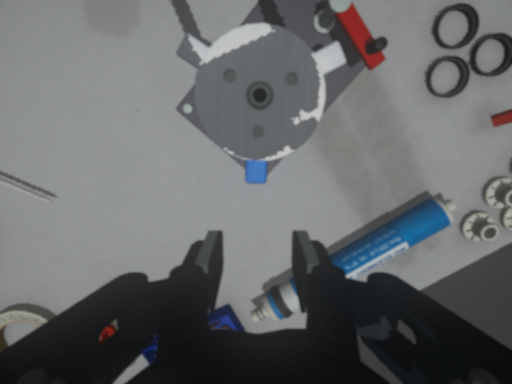

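The wrist view shows the cover centred near (260,95), with holes at (229,76), (292,79) and (258,132), and the blue lug at (256,171). The bar pin is at (376,44), the hinge post at (325,18), and the seals at (456,25), (444,77) and (492,53).

```bash
python3 - <<'E'
from h import *
c=np.load("w2c.npy",allow_pickle=True).item();t=calibration("top")
P=lambda u,v,z:ray(c,u,v,z)[:2].round(4)
pipe=P(260,95,.11);H=np.mean([P(229,76,.094),P(292,79,.094),P(258,132,.094)],0)
lug=P(256,171,.094);pin=P(376,44,.117);pe=P(372,62,.087)
ang=lambda v:np.degrees(np.arctan2(v[1],v[0]))
print("pipe",pipe,"holes",H,"lug",lug,ang(lug-pipe),"r",np.linalg.norm(lug-pipe),"pin",pin,"barend",pe)
for z in(.09,.1,.11,.12):
    a=P(325,18,z);b=ray(t,216.4,199.7,z)[:2];print(z,a,b,ang(a-pipe),np.linalg.norm(a-pipe))
def tp(x,y,z):return ray(t,195+x/7,150+y/7,z)[:2]
print("plate edges",ang(tp(640,400,.01)-tp(165,535,.01)),ang(tp(165,535,.01)-tp(80,215,.01)))
print("top pin",tp(138,212,.117),"c",tp(421,268,.11))
E
```

```text
pipe [ 0.5604 -0.043 ] holes [ 0.56066667 -0.04346667] lug [ 0.6238 -0.0892] -36.08107138204616 r 0.07844743462982076 pin [0.5812 0.0695] barend [0.595  0.0706]
0.09 [0.5344 0.0494] [0.52708123 0.07022171] 105.7158204514569 0.09598833262433513
0.1 [0.5355 0.0463] [0.52637882 0.06921845] 105.58035142281219 0.09270652619961553
0.11 [0.5366 0.0432] [0.52567642 0.06821519] 105.43494009620426 0.08942527606890571
0.12 [0.5377 0.0401] [0.52497401 0.06721193] 105.27845235255712 0.08614464579995672
plate edges -74.33417073559745 -164.7712955196489
top pin [0.58134815 0.07271562] c [ 0.55839422 -0.0438469 ]
```

Request:
step_arm --commands '[{"dx":-0.003,"dy":-0.002,"dz":0.06,"roll":3,"fingers":0.18},{"dx":-0.003,"dy":-0.002,"dz":0.11,"roll":3,"fingers":0.18},{"dx":-0.003,"dy":-0.002,"dz":0.14,"roll":3,"fingers":0.18},{"dx":-0.003,"dy":-0.002,"dz":0.16,"roll":3,"fingers":0.18},{"dx":-0.003,"dy":-0.002,"dz":0.177,"roll":3,"fingers":0.18},{"dx":-0.003,"dy":-0.002,"dz":0.177,"roll":3,"fingers":0.18},{"dx":-0.003,"dy":-0.002,"dz":0.177,"roll":3,"fingers":0.18}]'

```text
time: 2.95
tool_pos: [0.6292, -0.0934, 0.0699]
tcp_rot: [0.972, 2.985, 0.001]
wrist_force: [-0.2, 0.3, -0.2]
width: 0.409
grip_force: 0.0
```

```bash
cat > arc.py <<'E'
# arc moves about the cell axis, in the tool's axes at the present pose
import sys
from h import *
from scipy.spatial.transform import Rotation as R
C=np.array([.560,-.0437]);s=read_state();Rt=R.from_rotvec(s['tcp_rot']).as_matrix();p=s['tool_pos']
v=p[:2]-C;a0=np.degrees(np.arctan2(v[1],v[0]))
print("pos",p.round(4),"ang",a0.round(1),"r",np.linalg.norm(v).round(4),"toolx",np.degrees(np.arctan2(Rt[1,0],Rt[0,0])).round(1),"F",s['wrist_force'].round(1),"t",s['time'])
for a in map(float,sys.argv[1:]):
    q=C+.084*np.array([np.cos(np.radians(a)),np.sin(np.radians(a))])
    print(a,(Rt.T@np.append(q-p[:2],0)).round(4),"roll",round(a0-a,1))
E
python3 arc.py -42 -48 -54 -60 -66 -72 -76 -80 -84
```

```text
pos [ 0.6292 -0.0934  0.0699] ang -35.7 r 0.0852 toolx 143.9 F [-0.2  0.3 -0.2] t 2.95
-42.0 [ 0.0016 -0.0093 -0.    ] roll 6.3
-48.0 [ 0.003 -0.018 -0.   ] roll 12.3
-54.0 [ 0.0053 -0.0265 -0.    ] roll 18.3
-60.0 [ 0.0084 -0.0347 -0.0001] roll 24.3
-66.0 [ 0.0124 -0.0425 -0.0001] roll 30.3
-72.0 [ 0.0172 -0.0499 -0.0001] roll 36.3
-76.0 [ 0.0208 -0.0545 -0.0001] roll 40.3
-80.0 [ 0.0247 -0.0589 -0.0001] roll 44.3
-84.0 [ 0.0289 -0.063  -0.0001] roll 48.3
```

Request:
step_arm --commands '[{"dx":0.001,"dy":-0.005,"dz":0,"roll":3.3,"fingers":0.18},{"dx":0.0016,"dy":-0.0093,"dz":0,"roll":6.3,"fingers":0.18},{"dx":0.0023,"dy":-0.0137,"dz":0,"roll":9.3,"fingers":0.18},{"dx":0.003,"dy":-0.018,"dz":0,"roll":12.3,"fingers":0.18},{"dx":0.0053,"dy":-0.0265,"dz":0,"roll":18.3,"fingers":0.18},{"dx":0.0084,"dy":-0.0347,"dz":0,"roll":24.3,"fingers":0.18},{"dx":0.0124,"dy":-0.0425,"dz":0,"roll":30.3,"fingers":0.18},{"dx":0.0124,"dy":-0.0425,"dz":0,"roll":30.3,"fingers":0.18}]'

```text
time: 3.95
tool_pos: [0.5938, -0.1209, 0.0701]
tcp_rot: [1.718, 2.627, 0.001]
wrist_force: [0.7, -0.1, 0.1]
width: 0.411
grip_force: 0.0
```

```bash
python3 - <<'E'
from h import *
s=read_state();c=calibration("wrist");im,d=read_camera("wrist");cv2.imwrite("pics/w3.png",im)
for b in blobs(im,"blue",60):print(b)
E
python3 arc.py -68 -70 -71 -72 -73 -74 -75 -76 -77 -78 -79 -80 -81 -82
```

```text
([308, 181, 50, 55, 1417], [331.0, 209.8])
([460, 238, 52, 110, 3141], [493.3, 300.1])
pos [ 0.5941 -0.1207  0.07  ] ang -66.1 r 0.0842 toolx 113.7 F [-0.   0.6 -0.1] t 4.0
-68.0 [ 0.0003 -0.0027 -0.    ] roll 1.9
-70.0 [ 0.0004 -0.0057 -0.    ] roll 3.9
-71.0 [ 0.0005 -0.0071 -0.    ] roll 4.9
-72.0 [ 0.0007 -0.0086 -0.    ] roll 5.9
-73.0 [ 0.0008 -0.01   -0.    ] roll 6.9
-74.0 [ 0.001  -0.0115 -0.    ] roll 7.9
-75.0 [ 0.0012 -0.0129 -0.    ] roll 8.9
-76.0 [ 0.0014 -0.0144 -0.    ] roll 9.9
-77.0 [ 0.0017 -0.0158 -0.    ] roll 10.9
-78.0 [ 0.002  -0.0173 -0.    ] roll 11.9
-79.0 [ 0.0023 -0.0187 -0.    ] roll 12.9
-80.0 [ 0.0026 -0.0201 -0.    ] roll 13.9
-81.0 [ 0.003  -0.0216 -0.0001] roll 14.9
-82.0 [ 0.0034 -0.023  -0.0001] roll 15.9
```

View pics/w3.png

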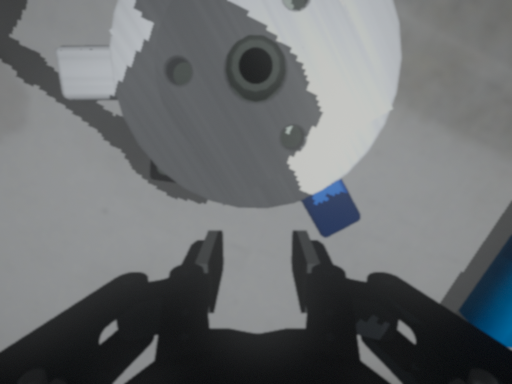

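The lug at (331,210) has hardly turned, and the finger tips at about (215,235) and (300,235) appear to have passed it. I'll check the heights and radii.

```bash
python3 - <<'E'
from h import *
s=read_state();c=calibration("wrist");im,d=read_camera("wrist")
p=s['tool_pos'];print(p,"TCP px",pix(c,p))
C=np.array([.56,-.0437])
M=np.array(c["world_to_cam"]);print("cam",-M[:3,:3].T@M[:3,3])
def pt(u,v):
    D=float(d[v,u]);K=np.array(c["intrinsics"]);q=np.linalg.inv(K)@[u,v,1]*D
    w=M[:3,:3].T@(np.array([q[0],-q[1],-q[2]])-M[:3,3]);x=w[:2]-C
    return D,w.round(4),"r",np.linalg.norm(x).round(4),"ang",np.degrees(np.arctan2(x[1],x[0])).round(1)
for u,v in((330,210),(324,233),(350,190),(216,236),(300,236),(213,270),(305,270),(256,180),(90,75),(240,63)):print(u,v,pt(u,v))
E
```

```text
[ 0.59408113 -0.12073732  0.06995641] TCP px [255.65511093 222.90966519]
cam [ 0.56725349 -0.05863913  0.24397526]
330 210 (0.15792693197727203, array([ 0.623 , -0.0898,  0.0943]), 'r', np.float64(0.0781), 'ang', np.float64(-36.2))
324 233 (0.1614864468574524, array([ 0.6261, -0.1026,  0.0943]), 'r', np.float64(0.0886), 'ang', np.float64(-41.7))
350 190 (0.2531569302082062, array([ 6.655e-01, -8.710e-02, -4.000e-04]), 'r', np.float64(0.1141), 'ang', np.float64(-22.3))
216 236 (0.14041154086589813, array([ 0.573 , -0.1184,  0.1141]), 'r', np.float64(0.0758), 'ang', np.float64(-80.1))
300 236 (0.14176657795906067, array([ 0.6092, -0.1031,  0.1129]), 'r', np.float64(0.0771), 'ang', np.float64(-50.4))
213 270 (0.1189713329076767, array([ 0.5762, -0.1215,  0.1375]), 'r', np.float64(0.0795), 'ang', np.float64(-78.2))
305 270 (0.11691661179065704, array([ 0.6087, -0.1061,  0.1395]), 'r', np.float64(0.0791), 'ang', np.float64(-52.0))
256 180 (0.15376503765583038, array([ 0.5812, -0.0907,  0.0941]), 'r', np.float64(0.0515), 'ang', np.float64(-65.8))
90 75 (0.14044609665870667, array([ 0.4904, -0.0759,  0.0937]), 'r', np.float64(0.0767), 'ang', np.float64(-155.2))
240 63 (0.12354503571987152, array([ 0.5539, -0.0448,  0.1106]), 'r', np.float64(0.0062), 'ang', np.float64(-169.7))
```

```bash
python3 - <<'E'
from h import *
s=read_state();c=calibration("wrist");im,d=read_camera("wrist")
M=np.array(c["world_to_cam"]);K=np.array(c["intrinsics"])
from scipy.spatial.transform import Rotation as R
Rt=R.from_rotvec(s['tcp_rot']).as_matrix();p=s['tool_pos']
for u in(212,218,297,303):
  for v in range(228,262,4):
    D=float(d[v,u]);q=np.linalg.inv(K)@[u,v,1]*D
    w=M[:3,:3].T@(np.array([q[0],-q[1],-q[2]])-M[:3,3]);print(u,v,"tool mm",(1000*Rt.T@(w-p)).round(1))
# where would tips appear
for x,y,z in((11,17,0),(11,17,-10),(11,17,-30),(0,17,0),(-11,17,0),(11,-17,0)):print(x,y,z,pix(c,p+Rt@np.array([x,y,z])/1000))
im,d=read_camera("scene");cv2.imwrite("pics/s3.png",cv2.resize(im[130:260,180:330],None,fx=5,fy=4.6,interpolation=cv2.INTER_CUBIC))
E
```

```text
212 228 tool mm [-31.4 -38.   69. ]
212 232 tool mm [ 10.5 -20.8 -39.3]
212 236 tool mm [ 10.7 -20.1 -44.4]
212 240 tool mm [ 10.3 -19.6 -48.1]
212 244 tool mm [ 10.6 -18.8 -52.9]
212 248 tool mm [ 10.3 -18.4 -56.3]
212 252 tool mm [ 10.8 -17.7 -61. ]
212 256 tool mm [ 10.5 -17.3 -64. ]
212 260 tool mm [ 11.  -16.6 -68.3]
218 228 tool mm [-32.  -33.   70.4]
218 232 tool mm [ 10.5 -17.9 -39.3]
218 236 tool mm [ 10.4 -17.4 -43.8]
218 240 tool mm [ 10.5 -16.8 -48.4]
218 244 tool mm [ 10.4 -16.3 -52.3]
218 248 tool mm [  8.3 -16.4 -52.1]
218 252 tool mm [  7.3 -16.2 -54. ]
218 256 tool mm [  4.7 -16.5 -52.6]
218 260 tool mm [  2.6 -16.6 -52.4]
297 228 tool mm [-31.4  35.4  69.1]
297 232 tool mm [ 10.3  20.1 -38.8]
297 236 tool mm [ 10.4  19.5 -43.7]
297 240 tool mm [ 10.3  19.  -47.9]
297 244 tool mm [  9.7  18.6 -50.9]
297 248 tool mm [  8.7  18.4 -52.8]
297 252 tool mm [  6.1  18.6 -51.6]
297 256 tool mm [  4.6  18.6 -52.5]
297 260 tool mm [  2.6  18.7 -52.3]
303 228 tool mm [-32.2  40.9  71.1]
303 232 tool mm [ 10.2  23.1 -38.4]
303 236 tool mm [ 10.7  22.2 -44.3]
303 240 tool mm [ 10.5  21.6 -48.4]
303 244 tool mm [ 10.4  21.  -52.3]
303 248 tool mm [ 10.3  20.5 -56.2]
303 252 tool mm [ 10.4  19.9 -60.1]
303 256 tool mm [ 10.5  19.3 -63.8]
303 260 tool mm [ 11.   18.7 -68.2]
11 17 0 [283.68715185 205.88522311]
11 17 -10 [285.17351921 211.25833308]
11 17 -30 [288.70409899 224.02112234]
0 17 0 [283.25246282 222.90015783]
-11 17 0 [282.83138425 239.38234136]
11 -17 0 [227.55838152 205.85751839]
```

View pics/s3.png

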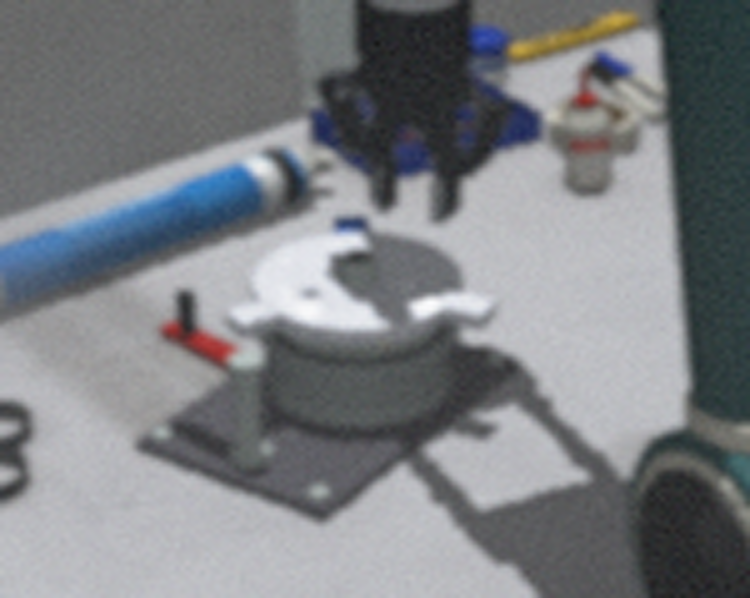

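The scene picture shows the finger tips at about (380,205) and (440,215), standing clear above the cover. The wrist depth agrees: the real tips are about 38 mm short of the TCP, so they passed over the lug. I'll go back over the lug and descend further, watching the force.

```bash
python3 arc.py -36 -46 -56
```

```text
pos [ 0.5939 -0.1203  0.0692] ang -66.2 r 0.0838 toolx 113.7 F [ 0.2 -0.1 -0. ] t 4.15
-36.0 [0.0113 0.0422 0.    ] roll -30.2
-46.0 [0.005  0.0289 0.    ] roll -20.2
-56.0 [0.0011 0.0148 0.    ] roll -10.2
```

Request:
step_arm --commands '[{"dx":0.0011,"dy":0.0148,"dz":0,"roll":-10,"fingers":0.18},{"dx":0.005,"dy":0.029,"dz":0,"roll":-20,"fingers":0.18},{"dx":0.0113,"dy":0.0422,"dz":0,"roll":-30,"fingers":0.18},{"dx":0.0113,"dy":0.0422,"dz":0,"roll":-30,"fingers":0.18},{"dx":0.0113,"dy":0.0422,"dz":0.009,"roll":-30,"fingers":0.18},{"dx":0.0113,"dy":0.0422,"dz":0.018,"roll":-30,"fingers":0.18},{"dx":0.0113,"dy":0.0422,"dz":0.027,"roll":-30,"fingers":0.18},{"dx":0.0113,"dy":0.0422,"dz":0.027,"roll":-30,"fingers":0.18}]'

```text
time: 5.15
tool_pos: [0.6257, -0.0931, 0.0399]
tcp_rot: [-0.981, -2.982, 0.001]
wrist_force: [-0.2, 0.1, -0.6]
width: 0.412
grip_force: 0.0
```

```bash
python3 - <<'E'
from h import *
s=read_state();c=calibration("wrist");im,d=read_camera("wrist");cv2.imwrite("pics/w4.png",im)
for b in blobs(im,"blue",60):print(b)
E
python3 arc.py -42 -48 -54 -60 -66 -69
```

```text
([235, 232, 51, 51, 2471], [259.9, 256.9])
([471, 299, 41, 52, 1046], [497.3, 323.8])
([380, 369, 22, 15, 167], [390.1, 376.9])
pos [ 0.6264 -0.0932  0.0406] ang -36.7 r 0.0828 toolx 143.6 F [-0.2 -0.9  0.1] t 5.2
-42.0 [-0.0008 -0.0078  0.    ] roll 5.3
-48.0 [ 0.0005 -0.0165  0.    ] roll 11.3
-54.0 [ 0.0027 -0.025   0.    ] roll 17.3
-60.0 [ 0.0058 -0.0332  0.    ] roll 23.3
-66.0 [ 0.0098 -0.0411  0.    ] roll 29.3
-69.0 [ 0.012  -0.0448  0.    ] roll 32.3
```

View pics/w4.png

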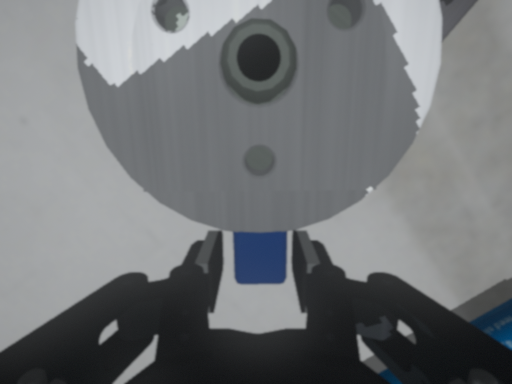

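The wrist view shows the two fingers straddling the blue lug at (260,257), with the pipe at (259,58). I'll lower 7 mm more and turn.

Request:
step_arm --commands '[{"dx":0,"dy":0,"dz":0.007,"roll":0,"fingers":0.18},{"dx":-0.0008,"dy":-0.004,"dz":0.007,"roll":2.5,"fingers":0.18},{"dx":-0.0008,"dy":-0.0078,"dz":0.007,"roll":5.3,"fingers":0.18},{"dx":0,"dy":-0.012,"dz":0.007,"roll":8.3,"fingers":0.18},{"dx":0.0005,"dy":-0.0165,"dz":0.007,"roll":11.3,"fingers":0.18},{"dx":0.0015,"dy":-0.0208,"dz":0.007,"roll":14.3,"fingers":0.18},{"dx":0.0027,"dy":-0.025,"dz":0.007,"roll":17.3,"fingers":0.18},{"dx":0.0027,"dy":-0.025,"dz":0.007,"roll":17.3,"fingers":0.18}]'

```text
time: 6.2
tool_pos: [0.6101, -0.1119, 0.0347]
tcp_rot: [1.42, 2.802, -0.0]
wrist_force: [0.2, 0.4, 0.1]
width: 0.408
grip_force: 0.0
```

```bash
cat > lk.py <<'E'
from h import *
c=calibration("wrist");im,d=read_camera("wrist");C=np.array([.56,-.0437])
M=np.array(c["world_to_cam"]);K=np.array(c["intrinsics"])
def pt(u,v,n=2):
    D=float(np.median(d[v-n:v+n+1,u-n:u+n+1]));q=np.linalg.inv(K)@[u,v,1]*D
    return M[:3,:3].T@(np.array([q[0],-q[1],-q[2]])-M[:3,3])
for s,b in blobs(im,"blue",300):
    w=pt(int(b[0]),int(b[1]));x=w[:2]-C;print("blue",s,w.round(4),"r",np.linalg.norm(x).round(4),"ang",np.degrees(np.arctan2(x[1],x[0])).round(1))
print("disc z",[pt(u,v)[2].round(4) for u,v in((200,120),(320,120),(220,180),(300,180),(170,100),(350,100))])
E
python3 lk.py; python3 arc.py -56 -58 -60 -62 -64 -66 -68 -70 -72
```

```text
blue [239, 231, 57, 55, 2789] [ 0.6096 -0.1029  0.0941] r 0.0772 ang -50.1
blue [476, 293, 36, 57, 1048] [ 0.7984 -0.0731  0.0246] r 0.2402 ang -7.0
disc z [np.float64(0.0939), np.float64(0.0939), np.float64(0.0936), np.float64(0.0938), np.float64(0.0938), np.float64(0.0934)]
pos [ 0.6102 -0.1118  0.0348] ang -53.6 r 0.0846 toolx 126.3 F [0.2 0.9 0.4] t 6.25
-56.0 [ 0.0007 -0.0035 -0.    ] roll 2.4
-58.0 [ 0.0009 -0.0065 -0.    ] roll 4.4
-60.0 [ 0.0012 -0.0094 -0.    ] roll 6.4
-62.0 [ 0.0015 -0.0123 -0.    ] roll 8.4
-64.0 [ 0.002  -0.0152 -0.    ] roll 10.4
-66.0 [ 0.0026 -0.0181 -0.    ] roll 12.4
-68.0 [ 0.0033 -0.0209 -0.    ] roll 14.4
-70.0 [ 0.004  -0.0237 -0.    ] roll 16.4
-72.0 [ 0.0049 -0.0265 -0.    ] roll 18.4
```

The lug is now turning with the tool, trailing it by about 3.5°.

Request:
step_arm --commands '[{"dx":0.0007,"dy":-0.0035,"dz":0,"roll":2.4,"fingers":0.18},{"dx":0.001,"dy":-0.0078,"dz":0,"roll":5.4,"fingers":0.18},{"dx":0.0015,"dy":-0.0123,"dz":0,"roll":8.4,"fingers":0.18},{"dx":0.0022,"dy":-0.0166,"dz":0,"roll":11.4,"fingers":0.18},{"dx":0.0033,"dy":-0.0209,"dz":0,"roll":14.4,"fingers":0.18},{"dx":0.004,"dy":-0.0237,"dz":0,"roll":16.4,"fingers":0.18},{"dx":0.0049,"dy":-0.0265,"dz":0,"roll":18.4,"fingers":0.18},{"dx":0.0049,"dy":-0.0265,"dz":0,"roll":18.4,"fingers":0.18}]'

```text
time: 7.25
tool_pos: [0.5857, -0.1234, 0.0345]
tcp_rot: [-1.848, -2.54, 0.0]
wrist_force: [-0.3, -0.2, -0.9]
width: 0.411
grip_force: 0.1
```

```bash
python3 lk.py; python3 arc.py -73 -74 -75 -76 -77 -78 -79 -80 
```

```text
blue [240, 231, 57, 55, 2763] [ 0.5888 -0.1149  0.0936] r 0.0768 ang -68.0
disc z [np.float64(0.0936), np.float64(0.0935), np.float64(0.0935), np.float64(0.0934), np.float64(0.0933), np.float64(0.0934)]
pos [ 0.5858 -0.1233  0.0345] ang -72.1 r 0.0837 toolx 107.9 F [-0.1  0.4  0.4] t 7.3
-73.0 [-0.0003 -0.0014  0.    ] roll 0.9
-74.0 [-0.0003 -0.0028  0.    ] roll 1.9
-75.0 [-0.0002 -0.0043  0.    ] roll 2.9
-76.0 [-0.0001 -0.0057  0.    ] roll 3.9
-77.0 [ 0.     -0.0072  0.    ] roll 4.9
-78.0 [ 0.0002 -0.0087  0.    ] roll 5.9
-79.0 [ 0.0003 -0.0101  0.    ] roll 6.9
-80.0 [ 0.0005 -0.0116  0.    ] roll 7.9
```

Request:
step_arm --commands '[{"dx":0,"dy":-0.0014,"dz":0,"roll":0.9,"fingers":0.18},{"dx":0,"dy":-0.0028,"dz":0,"roll":1.9,"fingers":0.18},{"dx":0,"dy":-0.0043,"dz":0,"roll":2.9,"fingers":0.18},{"dx":0,"dy":-0.0057,"dz":0,"roll":3.9,"fingers":0.18},{"dx":0,"dy":-0.0064,"dz":0,"roll":4.4,"fingers":0.18},{"dx":0,"dy":-0.0072,"dz":0,"roll":4.9,"fingers":0.18},{"dx":0,"dy":-0.008,"dz":0,"roll":5.4,"fingers":0.18},{"dx":0,"dy":-0.0087,"dz":0,"roll":5.9,"fingers":0.18}]'

```text
time: 8.3
tool_pos: [0.5776, -0.126, 0.0345]
tcp_rot: [-1.977, -2.441, 0.0]
wrist_force: [-0.4, -1.0, 0.6]
width: 0.409
grip_force: 0.0
```

```bash
python3 lk.py; python3 arc.py -78 -79 -80 -81 -82
```

```text
blue [241, 219, 48, 48, 2039] [ 0.5811 -0.1195  0.0742] r 0.0787 ang -74.4
disc z [np.float64(0.0742), np.float64(0.0744), np.float64(0.0742), np.float64(0.0741), np.float64(0.0739), np.float64(0.0743)]
pos [ 0.5775 -0.126   0.0345] ang -78.0 r 0.0842 toolx 102.0 F [0.1 0.4 0.9] t 8.35
-78.0 [ 0.0002 -0.      0.    ] roll 0.0
-79.0 [ 0.0002 -0.0015  0.    ] roll 1.0
-80.0 [ 0.0002 -0.0029  0.    ] roll 2.0
-81.0 [ 0.0003 -0.0044  0.    ] roll 3.0
-82.0 [ 0.0004 -0.0059  0.    ] roll 4.0
```

The cover has dropped home: its top is at 74 mm and the lug is at -74.4°. I'll lift and go over the bar pin next.

```bash
python3 - <<'E'
from h import *
from scipy.spatial.transform import Rotation as R
s=read_state();Rt=R.from_rotvec(s['tcp_rot']).as_matrix();print(s['q'].round(2))
print(Rt.T@(np.array([.5815,.071,.14])-s['tool_pos']))
E
```

```text
[-0.26  0.26  1.93 -0.    0.95 -0.47]
[ 0.19193544  0.04477045 -0.10550446]
```

Request:
step_arm --commands '[{"dx":0,"dy":0.003,"dz":-0.05,"roll":0,"fingers":0.18},{"dx":0,"dy":0.003,"dz":-0.105,"roll":0,"fingers":0.18},{"dx":0.04,"dy":0.01,"dz":-0.105,"roll":-10,"fingers":0.18},{"dx":0.08,"dy":0.02,"dz":-0.105,"roll":-20,"fingers":0.18},{"dx":0.12,"dy":0.03,"dz":-0.105,"roll":-30,"fingers":0.18},{"dx":0.16,"dy":0.04,"dz":-0.105,"roll":-40,"fingers":0.18},{"dx":0.192,"dy":0.045,"dz":-0.105,"roll":-50,"fingers":0.18},{"dx":0.192,"dy":0.045,"dz":-0.105,"roll":-60,"fingers":0.18}]'

```text
time: 9.35
tool_pos: [0.5814, 0.0736, 0.1395]
tcp_rot: [-0.477, -3.105, -0.001]
wrist_force: [0.8, -0.3, 0.8]
width: 0.406
grip_force: 0.0
```

Request:
step_arm --commands '[{"dx":0,"dy":0,"dz":0,"roll":-9,"fingers":0.18},{"dx":0,"dy":0,"dz":0,"roll":-18,"fingers":0.18},{"dx":0,"dy":0,"dz":0,"roll":-18,"fingers":0.18}]'

```text
time: 9.72
tool_pos: [0.5816, 0.0712, 0.1395]
tcp_rot: [-0.002, -3.142, 0.0]
wrist_force: [0.4, 0.3, -0.3]
width: 0.409
grip_force: 0.0
```

```bash
python3 arc.py; python3 - <<'E'
from h import *
s=read_state();c=calibration("wrist");im,d=read_camera("wrist");cv2.imwrite("pics/w5.png",im);np.save("w5c.npy",c,allow_pickle=True);np.save("w5d.npy",d)
print(blobs(im,"red",60),pix(c,[.5815,.071,.117]))
E
```

```text
pos [0.5816 0.0712 0.1395] ang 79.4 r 0.1169 toolx 179.9 F [ 0.4  0.3 -0.3] t 9.725
[([247, 140, 23, 55, 992], [259.2, 166.5]), ([251, 195, 9, 25, 77], [253.7, 207.8]), ([399, 330, 17, 14, 66], [409.4, 336.8])] [256.94677021 210.34252694]
```

View pics/w5.png

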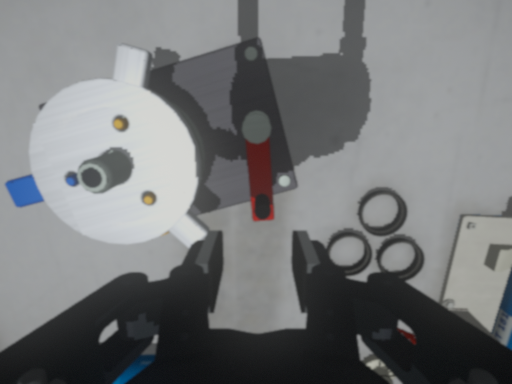

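The view shows the cover seated: brass tips at (120,123) and (149,198), and the blue stud at (71,180) beside the blue lug. The pin is at (262,205) and the hinge post top at (257,126). The seals at (349,250) and beyond are outside the finger path.

```bash
python3 - <<'E'
from h import *
c=np.load("w5c.npy",allow_pickle=True).item();d=np.load("w5d.npy")
M=np.array(c["world_to_cam"]);K=np.array(c["intrinsics"])
def pt(u,v):
    D=float(np.median(d[v-1:v+2,u-1:u+2]));q=np.linalg.inv(K)@[u,v,1]*D
    return (M[:3,:3].T@(np.array([q[0],-q[1],-q[2]])-M[:3,3])).round(4)
print("post",pt(257,126),"pin",pt(262,201),"red",pt(258,160),"seal1",pt(333,240),pt(349,231))
pin=ray(c,262,203,.117);print(pin)
H=np.array([.5285,.070]);v=pin[:2]-H;a=np.degrees(np.arctan2(v[1],v[0]));print(a,np.linalg.norm(v))
p=read_state()['tool_pos'];r=np.linalg.norm(v)
for t in (a,-5,-15,-25,-35,-45,-55,-65,-75,-80):
    q=H+r*np.array([np.cos(np.radians(t)),np.sin(np.radians(t))]);w=q-p[:2]
    print(round(t,1),"dx",(-w[0]).round(4),"dy",(w[1]).round(4),"roll",round(-t,1))
E
```

```text
post [0.5263 0.071  0.0895] pin [0.577  0.0746 0.1098] red [0.5515 0.0718 0.0871] seal1 [0.6523 0.154  0.0092] [6.454e-01 1.735e-01 4.000e-04]
[0.57622032 0.07445012 0.117     ]
5.327657863503201 0.04792736783679041
5.3 dx 0.0054 dy 0.0033 roll -5.3
-5 dx 0.0053 dy -0.0054 roll 5
-15 dx 0.0068 dy -0.0136 roll 15
-25 dx 0.0097 dy -0.0214 roll 25
-35 dx 0.0138 dy -0.0287 roll 35
-45 dx 0.0192 dy -0.0351 roll 45
-55 dx 0.0256 dy -0.0404 roll 55
-65 dx 0.0328 dy -0.0446 roll 65
-75 dx 0.0407 dy -0.0475 roll 75
-80 dx 0.0448 dy -0.0484 roll 80
```

Request:
step_arm --commands '[{"dx":0.001,"dy":0.002,"dz":0.03,"roll":0,"fingers":0.18},{"dx":0.001,"dy":0.002,"dz":0.055,"roll":0,"fingers":0.18},{"dx":0.001,"dy":0.002,"dz":0.07,"roll":0,"fingers":0.18},{"dx":0.001,"dy":0.002,"dz":0.08,"roll":0,"fingers":0.18},{"dx":0.001,"dy":0.002,"dz":0.08,"roll":0,"fingers":0.18}]'

```text
time: 10.4
tool_pos: [0.5804, 0.0731, 0.059]
tcp_rot: [-0.0, -3.141, 0.0]
wrist_force: [-0.9, 0.0, -0.7]
width: 0.408
grip_force: 0.0
```

Request:
step_arm --commands '[{"dx":0.0004,"dy":-0.0116,"dz":0,"roll":10,"fingers":0.18},{"dx":0.0029,"dy":-0.0207,"dz":0,"roll":20,"fingers":0.18},{"dx":0.0068,"dy":-0.0292,"dz":0,"roll":30,"fingers":0.18},{"dx":0.0122,"dy":-0.0369,"dz":0,"roll":40,"fingers":0.18},{"dx":0.0189,"dy":-0.0436,"dz":0,"roll":50,"fingers":0.18},{"dx":0.0266,"dy":-0.049,"dz":0,"roll":60,"fingers":0.18},{"dx":0.0351,"dy":-0.0529,"dz":0,"roll":70,"fingers":0.18},{"dx":0.0351,"dy":-0.0529,"dz":0,"roll":70,"fingers":0.18}]'

```text
time: 11.4
tool_pos: [0.5463, 0.02, 0.0608]
tcp_rot: [1.799, 2.573, 0.002]
wrist_force: [0.1, 0.5, -0.3]
width: 0.408
grip_force: 0.0
```

```bash
python3 - <<'E'
from h import *
from scipy.spatial.transform import Rotation as R
s=read_state();Rt=R.from_rotvec(s['tcp_rot']).as_matrix();p=s['tool_pos']
print(p,s['wrist_force'].round(1),s['time'])
for t in(-74,-78,-82,-85,-88,-90):
    q=np.array([.527,.071])+.054*np.array([np.cos(np.radians(t)),np.sin(np.radians(t))])
    print(t,(Rt.T@np.append(q-p[:2],0)).round(4),"roll",-t-70)
c=calibration("top");im,d=read_camera("top");print(blobs(im,"red",40));c=calibration("wrist");im,d=read_camera("wrist");cv2.imwrite("pics/w6.png",im);print(blobs(im,"red",100))
for b in blobs(im,"red",100):
  x,y,w,h,_=b[0];print([ray(c,u,v,.087)[:2].round(4) for u,v in((x,y),(x+w,y),(x,y+h),(x+w,y+h))])
E
```

```text
[0.54632541 0.02001512 0.06077777] [ 0.1  0.5 -0.3] 11.4
-74 [ 0.0007 -0.0045 -0.    ] roll 4
-78 [ 0.0011 -0.0082 -0.    ] roll 8
-82 [ 0.0017 -0.0119 -0.    ] roll 12
-85 [ 0.0024 -0.0147 -0.    ] roll 15
-88 [ 0.0032 -0.0174 -0.    ] roll 18
-90 [ 0.0038 -0.0192 -0.    ] roll 20
[([160, 126, 21, 7, 75], [169.1, 129.3])]
[([243, 152, 49, 85, 2402], [268.1, 194.9])]
[array([0.5244, 0.0625]), array([0.5469, 0.0708]), array([0.5395, 0.0201]), array([0.5638, 0.029 ])]
```

View pics/w6.png

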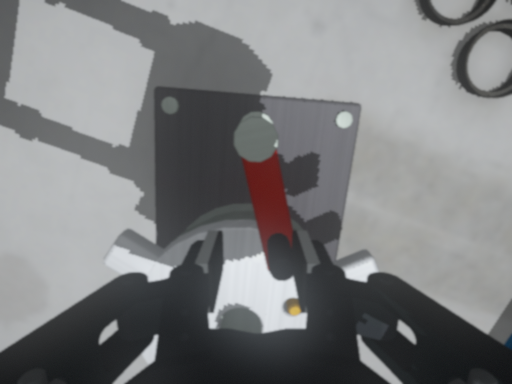

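The bar is swinging in between the fingers: the pin at (280,255) is against the right finger, trailing by about 13°. I'll push on to the stop.

Request:
step_arm --commands '[{"dx":0.0007,"dy":-0.0045,"dz":0,"roll":4,"fingers":0.18},{"dx":0.0011,"dy":-0.0082,"dz":0,"roll":8,"fingers":0.18},{"dx":0.0017,"dy":-0.0119,"dz":0,"roll":12,"fingers":0.18},{"dx":0.0024,"dy":-0.0147,"dz":0,"roll":15,"fingers":0.18},{"dx":0.0028,"dy":-0.016,"dz":0,"roll":16.5,"fingers":0.18},{"dx":0.0032,"dy":-0.0174,"dz":0,"roll":18,"fingers":0.18}]'

```text
time: 12.25
tool_pos: [0.5302, 0.0177, 0.0603]
tcp_rot: [2.18, 2.258, 0.005]
wrist_force: [6.3, 1.8, -1.9]
width: 0.411
grip_force: 3.5
```

```bash
python3 - <<'E'
from h import *
s=read_state();print(s['tool_pos'],s['wrist_force'].round(1))
c=calibration("wrist");im,d=read_camera("wrist")
hsv=cv2.cvtColor(im,cv2.COLOR_BGR2HSV);m=(cv2.inRange(hsv,(0,140,60),(6,255,255))|cv2.inRange(hsv,(172,140,60),(180,255,255)))
ys,xs=np.nonzero(m[100:300,180:340]);P=np.array([ray(c,x+180,y+100,.087)[:2] for x,y in zip(xs,ys)])
mu=P.mean(0);V=np.linalg.svd(P-mu,full_matrices=False)[2][0];V*=-np.sign(V[1]);print(mu,"bar ang",np.degrees(np.arctan2(V[1],V[0])),len(P))
E
```

```text
[0.53021139 0.01765034 0.06029167] [ 6.3  1.8 -1.9]
[0.53648718 0.04190833] bar ang -75.04784495235478 2299
```

The bar is at its stop: it stands at -75° with about 6 N against it. I'll back off, lift clear and check.

Request:
step_arm --commands '[{"dx":0,"dy":0.008,"dz":0,"roll":0,"fingers":0.18},{"dx":0,"dy":0.008,"dz":0,"roll":0,"fingers":0.18},{"dx":0,"dy":0.008,"dz":-0.03,"roll":0,"fingers":0.18},{"dx":0,"dy":0.008,"dz":-0.07,"roll":0,"fingers":0.18},{"dx":-0.05,"dy":0.008,"dz":-0.12,"roll":0,"fingers":0.18},{"dx":-0.07,"dy":0.008,"dz":-0.15,"roll":0,"fingers":0.18},{"dx":-0.07,"dy":0.008,"dz":-0.15,"roll":0,"fingers":0.18},{"dx":-0.07,"dy":0.008,"dz":-0.15,"roll":0,"fingers":0.18}]'

```text
time: 13.3
tool_pos: [0.5377, -0.0521, 0.2085]
tcp_rot: [-2.181, -2.259, 0.001]
wrist_force: [0.8, 0.7, -1.0]
width: 0.41
grip_force: 0.0
```

```bash
python3 - <<'E'
from h import *
im,d=read_camera("wrist");cv2.imwrite("pics/w7.png",im);s=read_state();print(s['tool_pos'],s['wrist_force'].round(1))
E
```

```text
[ 0.53724219 -0.05179217  0.2077522 ] [-0.8 -0.  -0.8]
```

View pics/w7.png

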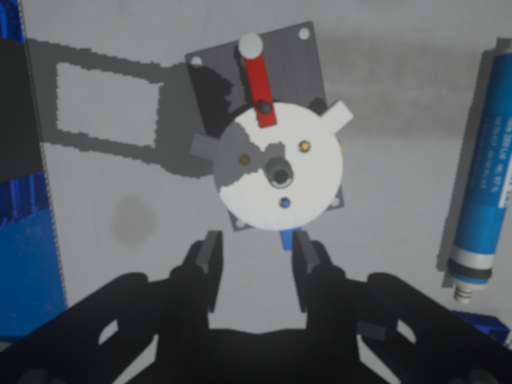

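The red bar points from the post at (250,45) to the pipe at (280,175), over the cover. All three studs show in their holes, and the blue stud at (285,203) lines up with the blue lug at (290,240). The gripper is clear, so I'll hand it in.

```bash
python3 -c "from workcell import finish_job;print(finish_job())"
```

```text
the job is handed in; nothing more can be done
None
```

The job is handed in (no verdict came back): the cover is down on all three studs with its blue lug over the blue tab, the red bar is shut at its stop, and the arm is clear with the loose items untouched.

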